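# Open the instrument's cover and rest it on its prop rod

## Task

The grey bench instrument has to be opened for servicing: press the steel catch on its front and let the cover pop up by itself, untouched. Then swing the cover up to its stop, swing the prop rod up from inside until its hooked tip is home in the slot of the cover, and draw the cover back down the little it goes, so that it rests on the rod. Do not let the cover fall, do not touch the circuit board inside, and leave the things lying round the instrument where they are.

Things in the scene. Friction and masses are not known exactly. Their poses are not given: they have to be found in the camera images.
- housing: Grey sheet-metal housing, fixed: 220 x 220 mm, walls 4 mm thick, 85 mm high, open under its cover. Origin: centre of the underside; x from front (robot side) to back, y to the left, z up. All (x, y, z) mm below are in this frame, as at the start. Inside: circuit board in the right half (y -100 to -34, x -85 to 85, parts up to z 50), prop rod in the left half.
- cover (a joint): Cover's hinge, rad: 0 closed, grows as the front edge rises, 1.309 (75 degrees, leaning 15 toward the robot) at its stop. Axis: housing y through cover_hinge. Sheet 3 mm thick, 220 deep, 226 wide, 0.35 kg. Freed from the catch, a sprung pin pops it up to about 0.11. Stiff hinges keep it standing only at 1.25 or more; from lower it sinks or falls. Resting on the rod: 1.12 to 1.2.
- cover_hinge (a point): Middle of the cover's hinge axis, fixed to the housing, at (106, 0, 85.5).
- cover_knob (a point): Centre of the black round knob on the cover, the place to pinch it: (-90, 0, 105) when closed, 196 mm from the hinge axis along the cover and 19.5 mm above the sheet's underside. 20 mm in diameter, 26 high, axis square to the sheet. The cover's front edge is 24 mm further out. The point turns with the cover.
- catch (a joint): Steel catch at the middle of the front, a sprung rocker about housing y, rad: 0 at rest with its hook over the cover's front edge, grows as its thumb plate is pressed down, 0.32 at its stop. It frees the cover at about 0.2 to 0.25 (about 4 to 5 N on the plate) and springs back when let go.
- catch_pad (a point): Top of the catch's thumb plate, where to press it down: at (-144, 0, 69). The plate is 26 mm wide (y) and sticks out from x = -120 to -159; the hook above its inner end reaches up to z = 94 and swings 7 mm toward the robot when the plate is pressed.
- prop (a joint): Prop rod's pivot, rad: 0 lying forward, level, in its saddle; grows as its free end swings up and back; 1.571 upright; 1.82 with its tip home in the cover's slot while the cover is at its stop; 1.6 to 1.72 with the cover resting on it. Axis: housing y through prop_pivot. Let go below about 1.4 it falls back; beyond about 1.75 it leans on toward the cover by its own weight.
- cover_edge (a point): Middle of the cover's free (front) edge, half way through the sheet, 220 mm from the hinge axis: (-114, 0, 87) when closed, at a height of about 300 with the cover at its stop. A fingertip behind it (outer side) can draw the cover toward the robot; 1 to 2 N are enough.
- prop_pivot (a point): Pivot axis of the rod, fixed to the housing, at (40, 55, 62).
- prop_grip (a point): Middle between two round black buttons on a cross pin through the rod, the place to pinch it: 20 mm in diameter, 24 mm over both faces (along y); they revolve on the pin, so the rod can swing in a firm pinch. 82 mm from the pivot along the rod: at (-42, 55, 62) when it lies down. 35 mm is free on both sides of the rod, and below it to the floor at z = 8; the saddle is 31 mm further out.
- prop_tip (a point): End of the rod's hooked tip. The steel rod is 7 mm thick and 130 mm long from pivot to bend; at the bend sits a steel ball, 16 mm in diameter, as a shoulder, and from its centre a 6 mm thick, 18 mm long tip turns off in the direction of the upward swing (square to the rod). Lying down the tip points up, its end at (-91, 55, 80).
- cover_slot (a point): Centre of the steel-rimmed slot through the cover: 25 mm long (along the cover), 11 mm wide, 109 mm from the hinge axis along the cover, 55 mm left of the middle. The point turns with the cover; its z is square to the sheet, to the outside. Home, the shoulder ball lies in the slot and the end of the tip stands 5 to 9 mm outside the sheet; the slot's length lets the cover come down to about 1.2.
- board: The circuit board fixed inside the housing (green, 168 x 64 mm), not to be touched. Origin: middle of its underside.
- driver: Bystander: small screwdriver with yellow handle, 151 mm long, lying in front of the instrument. Origin: middle of its underside.
- reel: Bystander: reel of solder wire, 56 mm in diameter and 37 mm high, standing behind the instrument. Origin: middle of its underside.
- meter: Bystander: yellow multimeter, 140 x 70 x 44 mm, lying to the right in front of the tray. Origin: middle of its underside.
- snips: Bystander: small cutters with red grips, 116 mm long, lying right of the instrument's front. Origin: middle of its underside.

How it is judged:
By the outcome, as a careful person would: the job done as asked, in the order asked, and still so for the second after the job is handed in, with the robot touching nothing.
It also fails if it takes over 72 s, if anything falls off the work surface, if the arm or the gripper's body presses on something with over 40 N, if the wrist force passes 120 N, or if a joint passes its speed limit or range.

## Robot

A 6-joint arm with a two-finger parallel gripper is mounted at the origin on a cart in front of the work surface, level with it; the furniture and walls round the work are solid. World frame = base frame: x ahead of the robot, y to its left, z up, the work surface at z = 0. Lengths are in m, angles in rad, forces in N, time in s.
With the tool pointing down it reaches from about 0.35 to 0.925 m from the base axis. Payload 6.4 kg.
Tool frame: the origin (TCP) lies at the centre of the arm's flange, where the gripper is bolted on; the fingertips stand 199 mm ahead of it and the grasp point (between the pads) lies 180 mm ahead of it; z points along the fingers, y is the line along which they close (so a half turn about z gives the same grasp; the last joint's range is limited). The gripper opens to 94 mm and grips with 3 to 60 N. Pads are 16 mm wide; open, the fingers measure 119 mm over their backs; the gripper's body (75 mm by 177 mm) begins 78 mm behind the grasp point.
Start: joints at [1.14, 0.245, 1.558, -0, 1.339, -0.174], TCP at [0.165, 0.629, 0.405] pointing down, gripper open.
Joint ranges: [-3.13, 3.13], [-1.02, 2.26], [0.13, 2.54], [-0.95, 4.09], [0.21, 2.88], [-2.74, 2.74]. Speed limits (rad/s): [2.57, 2.57, 3.14, 3.14, 3.14, 3.14].

## Interface

Orientations are given as a rotation vector (axis times angle).
In Python, from workcell import env, imaging gives the robot as it stands (env), with the cameras (imaging).
- The arm moves only by the tool drive_effector, called after "Emit:" as name(argument=value, ...) on one line, values as JSON. Schema: {"type":"object","properties":{"motion":{"type":"array","items":{"type":"number"},"minItems":7,"maxItems":140},"force":{"type":"number"},"only":{"type":"string"},"quiet":{"type":"boolean"},"lines":{"type":"string"}},"required":["motion"],"additionalProperties":false}. motion is one flat list of numbers that holds 1 to 20 rows one after another, with no inner brackets; each row has 7 numbers: dx, dy, dz in m, then a rotation vector rx, ry, rz in rad, then the opening from 0.0 (shut) to 1.0 (fully open); each row is the pose to reach, as a shift and turn from the pose commanded when the call began, along the tool's axes at that moment; what a row does not reach only later rows make up. A row lasts 1/12 s, in which the tool goes at most 0.0417 m and 0.125 rad, less where a joint would pass 70% of its speed; a pose out of reach is approached as far as the arm can. The fingers move at their own pace and stop on an object; force is the grip in N (left out, the last holds). Time passes only in rows, so rows that do not move let the fingers close. The tool returns the time, the measured TCP pose, the force, the opening and the grip force at its end. only (a regular expression) keeps the lines of the reply that match it, lines (a string "A,B") keeps lines A to B, and quiet returns only ok. Input that does not fit is refused with a message, and nothing moves.
- env.sense(): the state, without advancing time (a new reading comes with each control period).
- imaging.camera(name): name is "scene" or "top"; returns the picture (480x640x3 uint8, red, green, blue); there is no depth.
- imaging.get_calibration(name): a dict with "intrinsics" (3x3 intrinsics, pixels), "dist_coeffs" ([k1, k2, p1, p2, k3] as OpenCV has them; the pictures are not rectified), "T" (4x4, takes a point from camera to world coordinates). Camera axes: x right, y up, looking along -z (the intrinsics and any distortion apply to the point x, -y, -z); pixel columns grow to the right and rows downward; lengths in m; the calibration is good to about 2 mm. A picture is of the moment at which its call begins. get_calibration takes no time and is no camera call.
- env.hand_in(): hands the job in; it is judged then, once.
The state is a dict: "t": time; "joint_positions": joint angles; "joint_vel": joint speeds; "effort": joint torques, N m; "tcp_pos": TCP position; "tcp_rot": TCP orientation; "force": force on the tool from outside, world axes, zero at the start; "moment": the same for the moment, N m; "gripper_width": opening from 0.0 (shut) to 1.0 (fully open); "grip_force": force on a finger pad.
Only numpy, scipy, OpenCV 4.12 (cv2) and the standard library are available. Lean on these libraries where they do the work, as an engineer would, in place of code of your own. Each camera call takes 0.05 s, during which the arm holds its last target. There are 200 camera calls.

## Working session

There is one attempt and no reset: what is moved stays moved. The work goes in short steps, Python scripts to look and compute and a tool call to move; the robot and the scene stay as the last step left them, time stands still between calls to the robot, and variables do not carry over. Pictures are saved under pics/ and viewed, at most 10 in all, crops included, and the job is handed in when it is done.

```bash
ls; mkdir -p pics
```

Run:
```python
from workcell import env, imaging
import cv2,numpy as np
np.set_printoptions(precision=4,suppress=True)
for n in("scene","top"):
    cv2.imwrite(f"pics/{n}0.png",imaging.camera(n)[:,:,::-1]); c=imaging.get_calibration(n); print(n,c)
print(env.sense())
```

```text
pics
workcell.py
scene {'intrinsics': array([[455.4605,   0.    , 319.5382],
       [  0.    , 455.4605, 238.5274],
       [  0.    ,   0.    ,   1.    ]]), 'dist_coeffs': array([-0.0434,  0.    ,  0.    ,  0.    ,  0.    ]), 'T': array([[ 0.794 ,  0.2643, -0.5475, -0.0951],
       [-0.6079,  0.3327, -0.7209, -0.6466],
       [-0.0084,  0.9052,  0.4248,  0.5639],
       [ 0.    ,  0.    ,  0.    ,  1.    ]])}
top {'intrinsics': array([[435.7674,   0.    , 317.6293],
       [  0.    , 435.7674, 236.8993],
       [  0.    ,   0.    ,   1.    ]]), 'dist_coeffs': array([-0.0394,  0.    ,  0.    ,  0.    ,  0.    ]), 'T': array([[-0.0144,  0.9802, -0.1975,  0.3543],
       [-0.9997, -0.0175, -0.014 ,  0.1543],
       [-0.0172,  0.1973,  0.9802,  0.9496],
       [ 0.    ,  0.    ,  0.    ,  1.    ]])}
{'t': 0.1, 'joint_positions': array([ 1.1399,  0.2457,  1.5588,  0.    ,  1.3387, -0.1741]), 'joint_vel': array([-0.0018, -0.0018, -0.0042, -0.0009, -0.0024, -0.0008]), 'effort': array([ -0.0011, -41.6916, -31.5525,   0.0686,   0.031 ,  -0.0001]), 'tcp_pos': array([0.165 , 0.6285, 0.4037]), 'tcp_rot': array([-0.4022, -3.1152,  0.0024]), 'force': array([-0.2564, -0.5553, -0.2432]), 'moment': array([-0.017 ,  0.0291,  0.0103]), 'grip_force': 0.0, 'gripper_width': 0.999306710148481}
```

View pics/scene0.png

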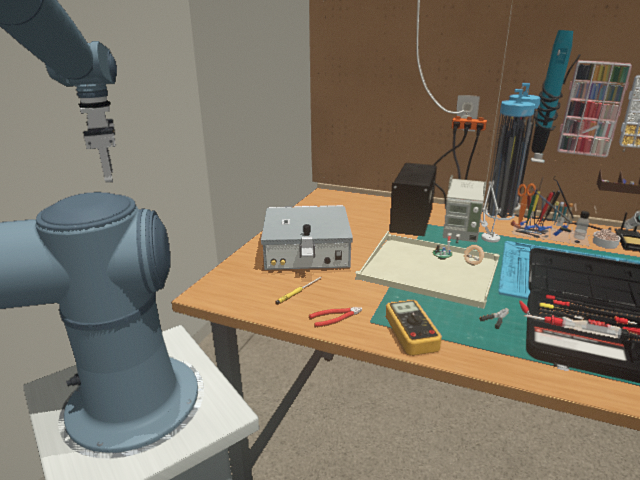

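View pics/top0.png

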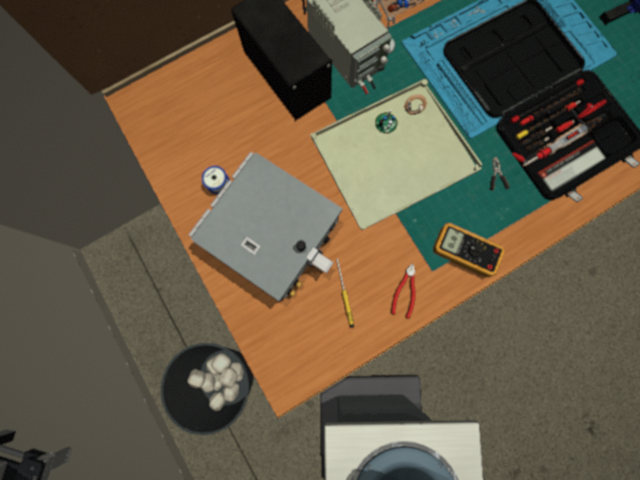

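The scene picture shows the closed grey housing with its knob at (307,229). In the top picture the cover corners are at about (254,153), (341,210), (281,300) and (191,235), the knob at (300,246), the catch at (319,260) and the slot at (250,245). I'll enlarge both.

Run:
```python
import cv2,numpy as np
t=cv2.imread("pics/top0.png")[145:310,180:350]; s=cv2.imread("pics/scene0.png")[195:280,250:365]
a=cv2.resize(t,None,fx=3.5,fy=3.5,interpolation=cv2.INTER_CUBIC)
a=a[:,:]
cv2.imwrite("pics/topc.png",a)
cv2.imwrite("pics/scenec.png",cv2.resize(s,None,fx=6,fy=6,interpolation=cv2.INTER_CUBIC))
```

```text
(no output)
```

View pics/topc.png

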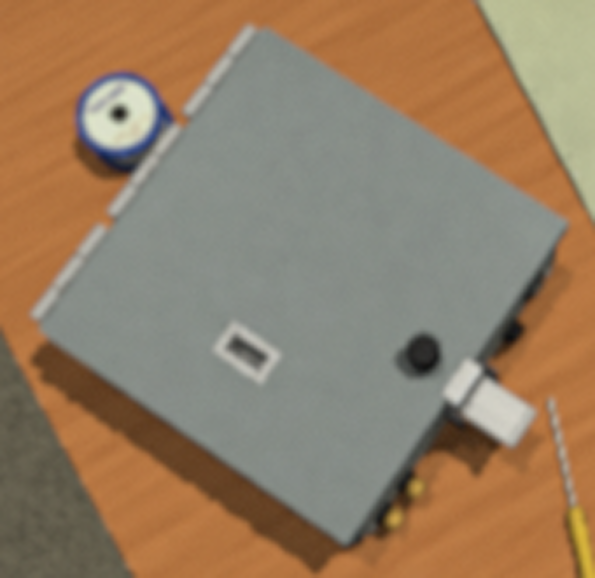

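View pics/scenec.png

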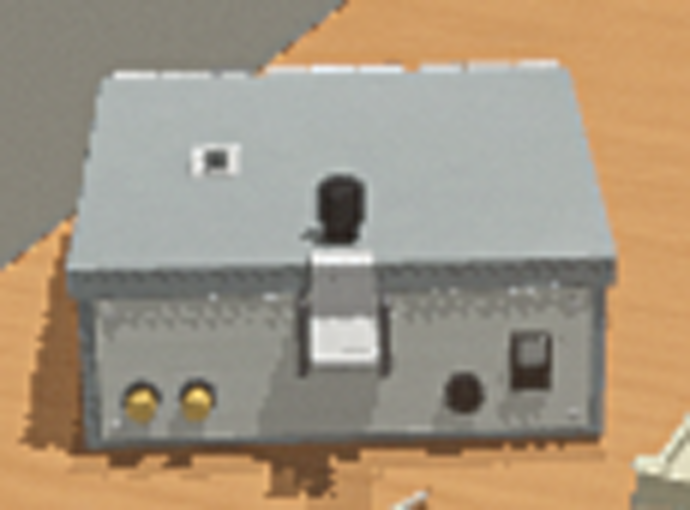

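In the crops, the front cover corners, slot, knob and catch plate are all clear. Next I fit the housing pose from both views.

Create h.py:
```python
import cv2,numpy as np
from scipy.optimize import least_squares
from scipy.spatial.transform import Rotation as R
np.set_printoptions(precision=4,suppress=True)
def cal(n):
    from workcell import env, imaging
    return imaging.get_calibration(n)
def proj(n,P,C={}):
    if n not in C: C[n]=cal(n)
    c=C[n]; T=np.linalg.inv(c["T"]); F=np.diag([1,-1,-1.])
    rv,_=cv2.Rodrigues(F@T[:3,:3]); 
    return cv2.projectPoints(np.asarray(P,float).reshape(-1,3),rv,F@T[:3,3],c["intrinsics"],c["dist_coeffs"])[0][:,0]
```

Run:
```python
from h import *
top={(568,224):(-114,-113,88.5),(347,546):(-114,113,88.5),(247,352):(-3,55,88.5),(424,350):(-90,0,118),(537,412):(-159,-13,69),(513,446):(-159,13,69)}
sc={(70,270):(-114,113,88.5),(613,260):(-114,-113,88.5),(216,159):(-3,55,88.5),(341,184):(-90,0,118)}
A=[("top",(np.array(list(top))+.5)/3.5-.5+[180,145],np.array(list(top.values()))/1e3),
   ("scene",(np.array(list(sc))+.5)/6-.5+[250,195],np.array(list(sc.values()))/1e3)]
def W(p,P): return R.from_euler('z',p[2]).apply(P)+[p[0],p[1],p[3] if len(p)>3 else 0]
def res(p,B=A): return np.concatenate([(proj(n,W(p,P))-u).ravel() for n,u,P in B])
for B in (A,A[:1],A[1:]):
    s=least_squares(res,[.5,.2,.6],args=(B,)); print(s.x); 
    if B is A: print(s.fun.reshape(-1,2))
s=least_squares(res,[.5,.2,.6,0]);print(s.x)
```

```text
[0.5591 0.2734 0.9587]
[[ 0.483  -0.1966]
 [-0.1532  0.17  ]
 [ 0.0942  0.3454]
 [-0.3228 -0.1669]
 [ 0.196  -0.0815]
 [-0.0914  0.7306]
 [-0.4183 -0.0206]
 [ 0.9128 -0.6658]
 [ 0.0879  0.2593]
 [ 0.0737 -1.7174]]
[0.5593 0.2736 0.9599]
[0.5579 0.2707 0.9467]
[ 0.5595  0.2737  0.9589 -0.0018]
```

Add to h.py:
```python
H0=np.array([.5592,.2735,0]); YAW=.9592; RH=R.from_euler('z',YAW)
def tool(a,flip=1):  # a = deg below horizontal, pointing to housing +x ; columns x,y,z
    a=np.radians(a); z=np.array([np.cos(a),0,-np.sin(a)]); y=np.array([0,flip,0.]); 
    return RH*R.from_matrix(np.c_[np.cross(y,z),y,z])
def plan(p,a=90,ref=180,flip=1):
    from workcell import env, imaging
    s=env.sense(); Rc=R.from_rotvec(s["tcp_rot"]); Rt=tool(a,flip)
    t=RH.apply(np.array(p)/1e3)+H0-Rt.apply([0,0,ref/1e3])
    d=Rc.inv().apply(t-s["tcp_pos"]); 
    return np.r_[d,(Rc.inv()*Rt).as_rotvec()]
def state(ref=180):
    from workcell import env, imaging
    s=env.sense(); Rc=R.from_rotvec(s["tcp_rot"]); z=RH.inv().apply(Rc.as_matrix()[:,2])
    print("t",s["t"],"q",s["joint_positions"],"F_h",RH.inv().apply(s["force"]),"w",s["gripper_width"],"grip",s["grip_force"])
    print(" point_h mm",RH.inv().apply(s["tcp_pos"]+Rc.apply([0,0,ref/1e3])-H0)*1e3,"z_h",z)
```

Run:
```python
from h import *
for f in(1,-1): print(f,plan((-149,0,140),ref=199,flip=f))
state(199)
```

```text
1 [-0.4197 -0.3829  0.0652 -0.0012 -0.0012 -1.216 ]
-1 [-0.4197 -0.3829  0.0652 -0.0014  0.0014  1.9256]
t 0.1 q [ 1.1399  0.2457  1.5588  0.      1.3387 -0.1741] F_h [-0.6019 -0.1089 -0.2432] w 0.999306710148481 grip 0.0
 point_h mm [ 64.0035 526.5221 204.7057] z_h [-0.0016 -0.0003 -1.    ]
```

Emit:
drive_effector(motion=[-0.4197,-0.3829,0.0652,0,0,-1.216,0,-0.4197,-0.3829,0.0652,0,0,-1.216,0,-0.4197,-0.3829,0.0652,0,0,-1.216,0,-0.4197,-0.3829,0.0652,0,0,-1.216,0,-0.4197,-0.3829,0.0652,0,0,-1.216,0,-0.4197,-0.3829,0.0652,0,0,-1.216,0,-0.4197,-0.3829,0.0652,0,0,-1.216,0,-0.4197,-0.3829,0.0652,0,0,-1.216,0,-0.4197,-0.3829,0.0652,0,0,-1.216,0,-0.4197,-0.3829,0.0652,0,0,-1.216,0,-0.4197,-0.3829,0.0652,0,0,-1.216,0,-0.4197,-0.3829,0.0652,0,0,-1.216,0,-0.4197,-0.3829,0.0652,0,0,-1.216,0,-0.4197,-0.3829,0.0652,0,0,-1.216,0,-0.4197,-0.3829,0.0652,0,0,-1.216,0,-0.4197,-0.3829,0.0652,0,0,-1.216,0,-0.4197,-0.3829,0.0652,0,0,-1.216,0,-0.4197,-0.3829,0.0652,0,0,-1.216,0], force=10)

```text
t: 1.6
tcp_pos: [0.4733, 0.1523, 0.3392]
tcp_rot: [1.45, -2.786, -0.001]
force: [0.7, 0.2, -0.5]
gripper_width: 0.004
grip_force: 0.0
```

Run:
```python
from h import *
state(199); print(plan((-149,0,72),ref=199))
```

```text
t 1.6 q [ 0.0828 -0.0456  1.9971  0.0004  1.1909 -2.4477] F_h [ 0.5664 -0.4566 -0.509 ] w 0.004480472058783374 grip 0.0
 point_h mm [-148.612     0.8929  140.2107] z_h [-0.0002  0.0008 -1.    ]
[ 0.0004 -0.0008  0.0682  0.0008 -0.0002  0.0003]
```

Emit:
drive_effector(motion=[0.0004,-0.0008,0.034,0,0,0,0,0.0004,-0.0008,0.060,0,0,0,0,0.0004,-0.0008,0.068,0,0,0,0,0.0004,-0.0008,0.071,0,0,0,0,0.0004,-0.0008,0.073,0,0,0,0,0.0004,-0.0008,0.075,0,0,0,0,0.0004,-0.0008,0.076,0,0,0,0,0.0004,-0.0008,0.077,0,0,0,0,0.0004,-0.0008,0.078,0,0,0,0,0.0004,-0.0008,0.079,0,0,0,0])

```text
t: 2.43
tcp_pos: [0.4748, 0.1511, 0.2615]
tcp_rot: [-1.448, 2.785, -0.001]
force: [-0.7, 1.8, 5.3]
gripper_width: 0.005
grip_force: 2.3
```

Run:
```python
from h import *
from workcell import env, imaging
state(199); cv2.imwrite("pics/s1.png",cv2.resize(imaging.camera("scene")[150:290,230:390,::-1],None,fx=4,fy=4,interpolation=cv2.INTER_CUBIC))
```

```text
t 2.4333 q [ 0.0801  0.0757  2.0364  0.0007  1.0266 -2.45  ] F_h [1.0693 1.6626 5.3309] w 0.00479755753101437 grip 2.255325820588041
 point_h mm [-148.175    -1.5369   62.4871] z_h [ 0.0023 -0.0019 -1.    ]
```

View pics/s1.png

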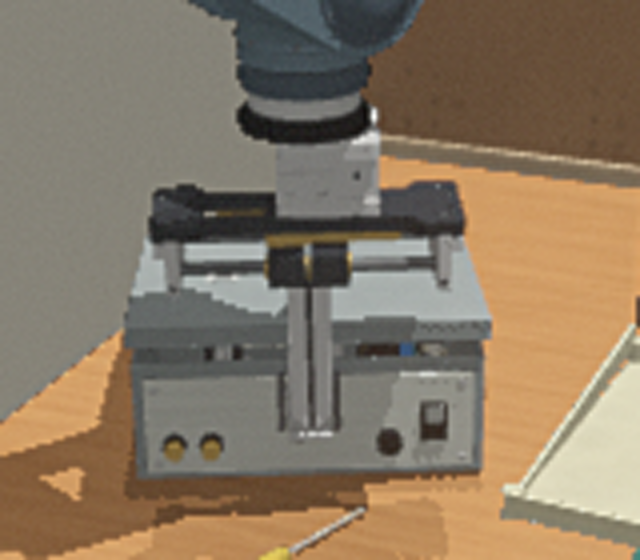

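The cover has popped (gap visible all along the front, rows 340–370). I lift off and turn the wrist half round to get joint 6 clear of its limit.

Emit:
drive_effector(motion=[0,0,-0.04,0,0,0,0,0,0,-0.08,0,0,0,0,0,0,-0.12,0,0,0,0.2,0,0,-0.14,0,0,0.1,0.4,0,0,-0.14,0,0,1.57,0.5,0,0,-0.14,0,0,1.57,0.5,0,0,-0.14,0,0,1.57,0.5,0,0,-0.14,0,0,1.57,0.5,0,0,-0.14,0,0,1.57,0.5,0,0,-0.14,0,0,1.57,0.5,0,0,-0.14,0,0,1.57,0.5,0,0,-0.14,0,0,1.57,0.5,0,0,-0.14,0,0,1.57,0.5,0,0,-0.14,0,0,1.57,0.5,0,0,-0.14,0,0,1.57,0.5,0,0,-0.14,0,0,1.57,0.5,0,0,-0.14,0,0,1.57,0.5], lines="1,1")

```text
t: 3.9
```

Run:
```python
from h import *
state(); th=.11
k=np.array([106-196*np.cos(th)+19.5*np.sin(th),0,85.5+196*np.sin(th)+19.5*np.cos(th)]); print(k)
print(plan(k+[0,0,40],flip=-1))
```

```text
t 3.9 q [ 0.0795 -0.1149  1.9449 -0.0008  1.3118 -0.8785] F_h [ 0.3592 -0.9117  0.3145] w 0.499200761664044 grip 0.0
 point_h mm [-149.4939   -0.9698  219.8855] z_h [-0.0008 -0.0003 -1.    ]
[-86.6747   0.     126.3987]
[ 0.001   0.0627  0.0534 -0.0004  0.0008  1.5698]
```

Emit:
drive_effector(motion=[0.001,0.03,0,0,0,1.57,0.5,0.001,0.0627,0,0,0,1.57,0.5,0.001,0.0627,0,0,0,1.57,0.5,0.001,0.0627,0,0,0,1.57,0.5,0.001,0.0627,0,0,0,1.57,0.5,0.001,0.0627,0,0,0,1.57,0.5,0.001,0.0627,0,0,0,1.57,0.5,0.001,0.0627,0,0,0,1.57,0.5,0.001,0.0627,0,0,0,1.57,0.5,0.001,0.0627,0,0,0,1.57,0.5,0.001,0.0627,0,0,0,1.57,0.5,0.001,0.0627,0,0,0,1.57,0.5,0.001,0.0627,0,0,0,1.57,0.5,0.001,0.0627,0.03,0,0,1.57,0.5,0.001,0.0627,0.05,0,0,1.57,0.5,0.001,0.0627,0.05,0,0,1.57,0.5], lines="1,1")

```text
t: 5.23
```

Run:
```python
from h import *
from workcell import env, imaging
state()
cv2.imwrite("pics/s2.png",cv2.resize(imaging.camera("scene")[150:290,230:390,::-1],None,fx=4,fy=4,interpolation=cv2.INTER_CUBIC))
t=imaging.camera("top"); cv2.imwrite("pics/t2.png",t[:,:,::-1])
for th in(.08,.11,.14):
    P=[RH.apply(np.array([106-220*np.cos(th)-3*np.sin(-th),y,85.5+220*np.sin(th)+3*np.cos(th)])/1e3)+H0 for y in(-113,113)]
    print(th,((proj("scene",P)-[230,150])*4),"knob",)
print(plan((-86.7,0,126.4+7),flip=-1))
```

```text
t 5.2333 q [ 0.1718  0.0681  1.8698 -0.0007  1.2122  0.7799] F_h [-0.381   0.1637 -1.0127] w 0.49749547715752335 grip 0.0
 point_h mm [-88.8398   2.1601 165.5825] z_h [-0.0064  0.0056 -1.    ]
0.08 [[491.1931 322.3031]
 [121.7195 331.5051]] knob
0.11 [[491.3079 312.0492]
 [121.1255 321.2022]] knob
0.14 [[491.3872 301.665 ]
 [120.5571 310.7664]] knob
[-0.      0.0003  0.0365 -0.0009  0.0014  0.003 ]
```

View pics/s2.png

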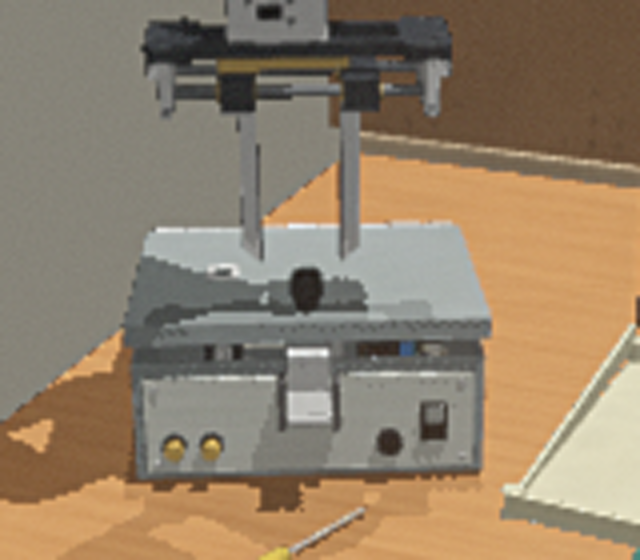

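The front top edge sits at rows ~322–332, so the cover stands at about 0.09 rad. I descend and pinch the knob.

Emit:
drive_effector(motion=[0,0,0.025,0,0,0,0.5,0,0,0.038,0,0,0,0.5,0,0,0.040,0,0,0,0.5,0,0,0.040,0,0,0,0.25,0,0,0.040,0,0,0,0,0,0,0.040,0,0,0,0,0,0,0.040,0,0,0,0,0,0,0.040,0,0,0,0], force=12)

```text
t: 6.0
tcp_pos: [0.5098, 0.2028, 0.3114]
tcp_rot: [2.784, 1.451, 0.004]
force: [0.8, -1.2, 1.0]
gripper_width: 0.206
grip_force: 12.0
```

Run:
```python
from h import *
state()
k=lambda th:np.array([-196*np.cos(th)+19.5*np.sin(th),196*np.sin(th)+19.5*np.cos(th)])
for th in np.linspace(.09,1.309,20)[1:]:
    d=(k(th)-k(.09))/1e3; print("%.4f 0 %.4f 0 0 0 0;"%(d[0],-d[1]),end="")
```

```text
t 6.0 q [ 0.1721  0.1146  1.8883 -0.001   1.1361  0.7822] F_h [-0.4881 -1.3602  1.0218] w 0.20570593365706846 grip 12.001669590681558
 point_h mm [-85.9953  -0.6044 131.4363] z_h [ 0.0013 -0.0025 -1.    ]
0.0028 0 -0.0123 0 0 0 0;0.0063 0 -0.0245 0 0 0 0;0.0107 0 -0.0363 0 0 0 0;0.0157 0 -0.0479 0 0 0 0;0.0215 0 -0.0591 0 0 0 0;0.0281 0 -0.0699 0 0 0 0;0.0353 0 -0.0803 0 0 0 0;0.0431 0 -0.0902 0 0 0 0;0.0516 0 -0.0996 0 0 0 0;0.0606 0 -0.1084 0 0 0 0;0.0702 0 -0.1166 0 0 0 0;0.0803 0 -0.1242 0 0 0 0;0.0909 0 -0.1311 0 0 0 0;0.1019 0 -0.1374 0 0 0 0;0.1133 0 -0.1429 0 0 0 0;0.1250 0 -0.1476 0 0 0 0;0.1370 0 -0.1517 0 0 0 0;0.1492 0 -0.1549 0 0 0 0;0.1616 0 -0.1573 0 0 0 0;
```

Emit:
drive_effector(motion=[0.003,0,-0.012,0,0,0,0,0.006,0,-0.0245,0,0,0,0,0.011,0,-0.036,0,0,0,0,0.016,0,-0.048,0,0,0,0,0.0215,0,-0.059,0,0,0,0,0.028,0,-0.070,0,0,0,0,0.035,0,-0.080,0,0,0,0,0.043,0,-0.090,0,0,0,0,0.0516,0,-0.0996,0,0,0,0])

```text
t: 6.75
tcp_pos: [0.5395, 0.2452, 0.4107]
tcp_rot: [2.784, 1.451, 0.002]
force: [6.2, -1.3, -6.3]
gripper_width: 0.206
grip_force: 12.0
```

Run:
```python
from h import *
state()
```

```text
t 6.75 q [ 0.2357  0.1072  1.7034 -0.0018  1.3293  0.8463] F_h [ 2.5007 -5.832  -6.3287] w 0.2064952684673423 grip 11.999205757310847
 point_h mm [-34.4407  -0.5513 230.6535] z_h [ 0.0001 -0.0024 -1.    ]
```

Emit:
drive_effector(motion=[0.009,0,-0.009,0,0,0,0,0.0186,0,-0.017,0,0,0,0,0.0287,0,-0.0246,0,0,0,0,0.0393,0,-0.0315,0,0,0,0,0.050,0,-0.0378,0,0,0,0,0.0617,0,-0.0433,0,0,0,0,0.0734,0,-0.048,0,0,0,0,0.0854,0,-0.052,0,0,0,0,0.0976,0,-0.0553,0,0,0,0,0.106,0,-0.057,0,0,0,0,0.110,0,-0.0577,0,0,0,0,0.110,0,-0.0577,0,0,0,0])

```text
t: 7.75
tcp_pos: [0.6026, 0.3349, 0.4677]
tcp_rot: [2.783, 1.45, -0.004]
force: [2.9, -6.1, -1.4]
gripper_width: 0.207
grip_force: 12.0
```

Run:
```python
from h import *
from workcell import env, imaging
state()
a=imaging.camera("scene")[90:290,230:390,::-1]
cv2.imwrite("pics/s3.png",cv2.resize(a,None,fx=3,fy=3,interpolation=cv2.INTER_CUBIC))
for th in(1.2,1.25,1.309):
    P=[RH.apply(np.array([106-220*np.cos(th),y,85.5+220*np.sin(th)])/1e3)+H0 for y in(-113,113)]
    print(th,((proj("scene",P)-[230,90])*3),"knob",)
```

```text
t 7.75 q [ 0.3437  0.2947  1.3833 -0.0042  1.4659  0.9545] F_h [-3.2998 -5.8357 -1.4488] w 0.2072383090406895 grip 11.99989351342083
 point_h mm [ 74.4257  -0.6397 287.7121] z_h [-0.0043 -0.0021 -1.    ]
1.2 [[355.4994 158.2117]
 [ 90.2212 163.186 ]] knob
1.25 [[354.3759 151.1203]
 [ 90.885  156.0179]] knob
1.309 [[353.0313 143.5891]
 [ 91.7243 148.4005]] knob
```

View pics/s3.png

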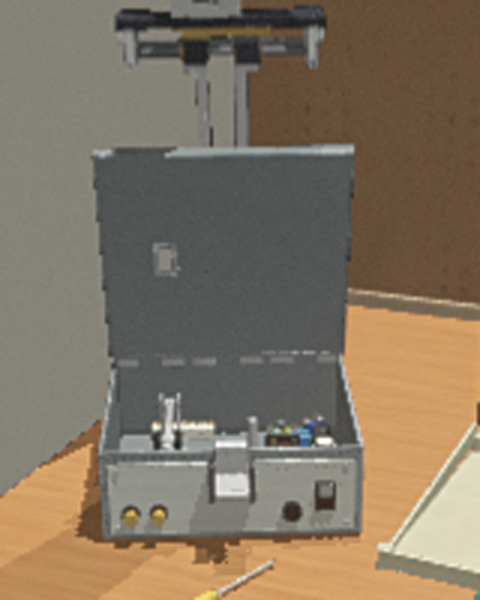

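The cover stands at its stop (top edge at rows 147–150, predicted 144–148). I push 2 mm more, release, and retreat up and forward.

Emit:
drive_effector(motion=[0.002,0,0,0,0,0,0,0.002,0,0,0,0,0,0,0.002,0,0,0,0,0,0.25,0.002,0,0,0,0,0,0.4,0.002,0,0,0,0,0,0.4,0.002,0,-0.03,0,0,0,0.4,0.002,0,-0.07,0,0,0,0.38,-0.03,0,-0.08,0,0,0,0.38,-0.07,0,-0.08,0,0,0,0.38,-0.11,0,-0.08,0,0,0,0.38,-0.15,0,-0.08,0,0,0,0.38,-0.18,0,-0.08,0,0,0,0.38])

```text
t: 8.8
tcp_pos: [0.497, 0.1867, 0.5482]
tcp_rot: [-2.786, -1.452, -0.001]
force: [0.5, -0.7, 0.6]
gripper_width: 0.382
grip_force: 0.0
```

Run:
```python
from h import *
from workcell import env, imaging
imaging.camera("scene")
state()
print(plan((-73,55,147),a=70,flip=-1))
print(plan((-42,55,62),a=70,flip=-1))
```

```text
t 8.85 q [ 0.1422 -0.1257  1.6869 -0.0015  1.5813  0.7539] F_h [ 0.9932 -1.3001  0.7444] w 0.38549668023934247 grip 0.0
 point_h mm [-109.6586    1.004   368.428 ] z_h [-0.0017 -0.0004 -1.    ]
[-0.0248 -0.054   0.2323  0.0004  0.3508  0.    ]
[ 0.0063 -0.0541  0.3173  0.0004  0.3508  0.    ]
```

Emit:
drive_effector(motion=[-0.0248,-0.03,0.03,0,0.12,0,0.38,-0.0248,-0.054,0.06,0,0.24,0,0.38,-0.0248,-0.054,0.10,0,0.35,0,0.38,-0.0248,-0.054,0.14,0,0.351,0,0.38,-0.0248,-0.054,0.18,0,0.351,0,0.38,-0.0248,-0.054,0.21,0,0.351,0,0.38,-0.0248,-0.054,0.2323,0,0.351,0,0.38,-0.0248,-0.054,0.2323,0,0.351,0,0.38])

```text
t: 9.52
tcp_pos: [0.4383, 0.1984, 0.3106]
tcp_rot: [-2.61, -1.359, -0.448]
force: [-0.6, -0.6, -0.7]
gripper_width: 0.381
grip_force: 0.0
```

Run:
```python
from h import *
from workcell import env, imaging
cv2.imwrite("pics/s4.png",cv2.resize(imaging.camera("scene")[160:280,240:380,::-1],None,fx=5,fy=5,interpolation=cv2.INTER_CUBIC))
state()
print(plan((-42,55,62),a=70,flip=-1))
for p in((-42,43,72),(-42,67,72),(-94,55,80)): print(p,(proj("scene",RH.apply(np.array(p)/1e3)+H0)-[240,160])*5)
```

```text
t 9.5667 q [ 0.1453 -0.0997  2.1094  0.3216  0.9169  0.5865] F_h [ 0.1985 -0.5585  0.5257] w 0.38282786595101187 grip 0.0
 point_h mm [-68.7314  55.8533 144.3362] z_h [ 0.3407  0.0046 -0.9402]
[-0.0032  0.0004  0.0865 -0.0046  0.0014  0.0005]
(-42, 43, 72) [[250.6864 364.2397]]
(-42, 67, 72) [[204.7427 365.3889]]
(-94, 55, 80) [[224.4114 393.1633]]
```

View pics/s4.png

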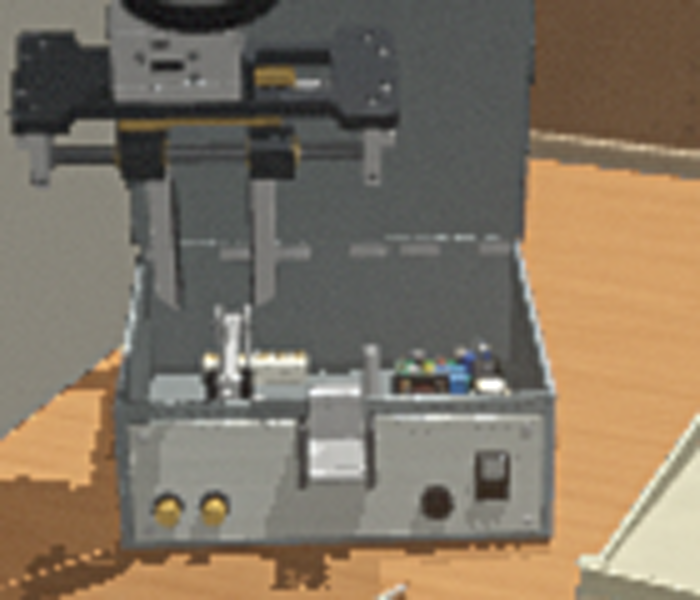

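The buttons are at about x 228, where predicted; the fingers straddle them. I descend and pinch.

Emit:
drive_effector(motion=[-0.001,0.0004,0.03,0,0,0,0.38,-0.003,0.0004,0.06,0,0,0,0.38,-0.003,0.0004,0.08,0,0,0,0.38,-0.0032,0.0004,0.0865,0,0,0,0.38,-0.0032,0.0004,0.0865,0,0,0,0.38,-0.0032,0.0004,0.0865,0,0,0,0.2,-0.0032,0.0004,0.0865,0,0,0,0.1,-0.0032,0.0004,0.0865,0,0,0,0.1,-0.0032,0.0004,0.0865,0,0,0,0.1], force=15)

```text
t: 10.32
tcp_pos: [0.4562, 0.2207, 0.2353]
tcp_rot: [-2.609, -1.359, -0.466]
force: [-2.9, 3.8, 2.9]
gripper_width: 0.252
grip_force: 15.0
```

Run:
```python
from h import *
from workcell import env, imaging
state()
s=env.sense();Rc=R.from_rotvec(s["tcp_rot"])
th=np.linspace(0,1.82,14)[1:]
g0=np.array([-42,55,62.])
for i,t in enumerate(th):
    a=70-25*min(1,t/1.5)
    g=np.array([40-82*np.cos(t),55,62+82*np.sin(t)])
    # relative to nominal start pose a=70
    R0=tool(70,-1);R1=tool(a,-1)
    d=R0.inv().apply(RH.apply((g-g0)/1e3)-R1.apply([0,0,.18])+R0.apply([0,0,.18]))
    print("%.4f 0 %.4f 0 %.3f 0 0.1;"%(d[0],d[2],(R0.inv()*R1).as_rotvec()[1]),end="")
```

```text
t 10.3167 q [0.1866 0.0978 2.0832 0.3695 0.7374 0.5497] F_h [1.4141 4.5415 2.894 ] w 0.2520793326159667 grip 15.000337064266205
 point_h mm [-39.9713  54.2309  66.4776] z_h [ 0.3467  0.0012 -0.938 ]
-0.0027 0 -0.0103 0 0.041 0 0.1;-0.0039 0 -0.0196 0 0.081 0 0.1;-0.0038 0 -0.0276 0 0.122 0 0.1;-0.0025 0 -0.0343 0 0.163 0 0.1;-0.0002 0 -0.0393 0 0.204 0 0.1;0.0030 0 -0.0427 0 0.244 0 0.1;0.0068 0 -0.0443 0 0.285 0 0.1;0.0111 0 -0.0441 0 0.326 0 0.1;0.0157 0 -0.0419 0 0.367 0 0.1;0.0203 0 -0.0379 0 0.407 0 0.1;0.0266 0 -0.0330 0 0.436 0 0.1;0.0373 0 -0.0286 0 0.436 0 0.1;0.0472 0 -0.0228 0 0.436 0 0.1;
```

Emit:
drive_effector(motion=[-0.0027,0,-0.0103,0,0.041,0,0.1,-0.0039,0,-0.0196,0,0.081,0,0.1,-0.0038,0,-0.0276,0,0.122,0,0.1,-0.0025,0,-0.0343,0,0.163,0,0.1,-0.0002,0,-0.0393,0,0.204,0,0.1,0.003,0,-0.0427,0,0.244,0,0.1,0.0068,0,-0.0443,0,0.285,0,0.1,0.0111,0,-0.0441,0,0.326,0,0.1,0.0157,0,-0.0419,0,0.367,0,0.1,0.0203,0,-0.0379,0,0.407,0,0.1,0.0203,0,-0.0379,0,0.407,0,0.1,0.0203,0,-0.0379,0,0.407,0,0.1])

```text
t: 11.32
tcp_pos: [0.4599, 0.2256, 0.2783]
tcp_rot: [-2.336, -1.22, -0.936]
force: [-4.2, 2.2, 6.4]
gripper_width: 0.258
grip_force: 15.0
```

Run:
```python
from h import *
from workcell import env, imaging
cv2.imwrite("pics/s5.png",cv2.resize(imaging.camera("scene")[120:280,240:380,::-1],None,fx=3.75,fy=3.75,interpolation=cv2.INTER_CUBIC))
state(183)
for t in(1.4,1.5,1.55,1.72,1.82):
    print(t,40-82*np.cos(t),62+82*np.sin(t))
    print(plan((40-82*np.cos(t),55,62+82*np.sin(t)),a=45,ref=183,flip=-1))
```

```text
t 11.3667 q [0.1527 0.0051 2.1218 0.942  0.6657 0.0964] F_h [-0.5621  5.0464  4.6743] w 0.2521879568144227 grip 15.002706348896027
 point_h mm [ 29.9746  54.1856 145.8598] z_h [ 0.6901  0.0019 -0.7237]
1.4 26.062694282180235 142.8068778590537
[-0.0093 -0.0012 -0.0004 -0.0019  0.0238  0.0026]
1.5 34.19954946324836 143.79458890153245
[-0.0027 -0.0012  0.0045 -0.0019  0.0238  0.0026]
1.55 38.29482412014642 143.9822686635273
[ 0.0004 -0.0012  0.0072 -0.0019  0.0238  0.0026]
1.72 52.18935742225182 143.08896081238552
[ 0.0098 -0.0011  0.0174 -0.0019  0.0238  0.0026]
1.82 60.22384941744439 141.46694856819744
[ 0.0145 -0.0011  0.0241 -0.0019  0.0238  0.0026]
```

View pics/s5.png

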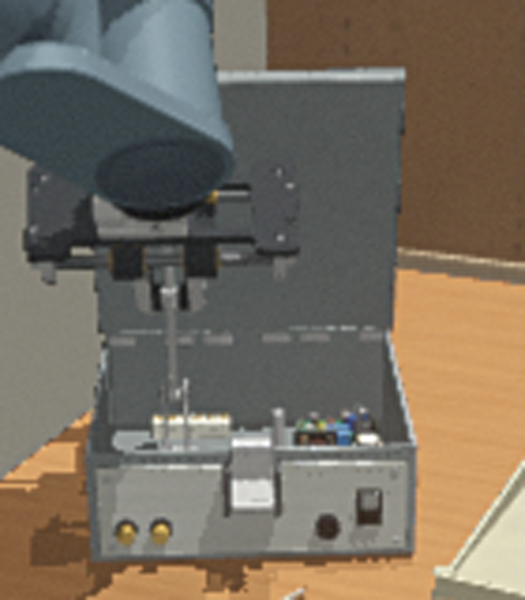

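The rod is up to about 1.45 (buttons at (172,295)) and the cover is still at its stop. I continue to home.

Emit:
drive_effector(motion=[0.003,-0.0005,0.003,0,0.01,0,0.1,0.007,-0.001,0.006,0,0.02,0,0.1,0.010,-0.001,0.010,0,0.02,0,0.1,0.013,-0.001,0.0135,0,0.02,0,0.1,0.016,-0.001,0.017,0,0.02,0,0.1,0.018,-0.001,0.020,0,0.02,0,0.1,0.0195,-0.001,0.0225,0,0.02,0,0.1,0.0195,-0.001,0.0225,0,0.02,0,0.1,0.0195,-0.001,0.0225,0,0.02,0,0.1])

```text
t: 12.12
tcp_pos: [0.4768, 0.2505, 0.2742]
tcp_rot: [-2.323, -1.211, -0.957]
force: [1.2, 1.2, 5.2]
gripper_width: 0.254
grip_force: 15.0
```

Run:
```python
from h import *
from workcell import env, imaging
c=lambda n,a,b,k:cv2.resize(imaging.camera(n)[a[0]:a[1],b[0]:b[1],::-1],None,fx=k,fy=k,interpolation=cv2.INTER_CUBIC)
A=c("scene",(120,240),(240,360),4.5);B=c("top",(150,270),(180,300),4.5)[:,:260]
cv2.imwrite("pics/s6.png",np.hstack([A,B]))
state(183)
for th in(1.25,1.309):
  P=RH.apply(np.array([106-109*np.cos(th)+3*np.sin(th),55,85.5+109*np.sin(th)])/1e3)+H0
  E=RH.apply(np.array([106-220*np.cos(th),0,85.5+220*np.sin(th)])/1e3)+H0
  print((proj("scene",[P,E])-[240,120])*4.5,(proj("top",[P,E])-[180,150])*4.5+[540,0])
```

```text
t 12.2167 q [0.1979 0.0729 2.0632 0.9781 0.625  0.0964] F_h [ 1.789  -0.2326  5.0944] w 0.2555663400512796 grip 15.00181719660759
 point_h mm [ 62.5676  54.2454 144.2178] z_h [ 0.7039 -0.0003 -0.7103]
[[202.2809 254.4256]
 [289.5233  95.1643]] [[659.6319 279.7289]
 [758.7397 136.6705]]
[[202.437  248.4673]
 [289.1345  83.8014]] [[646.232  270.2402]
 [728.2294 114.4878]]
```

View pics/s6.png

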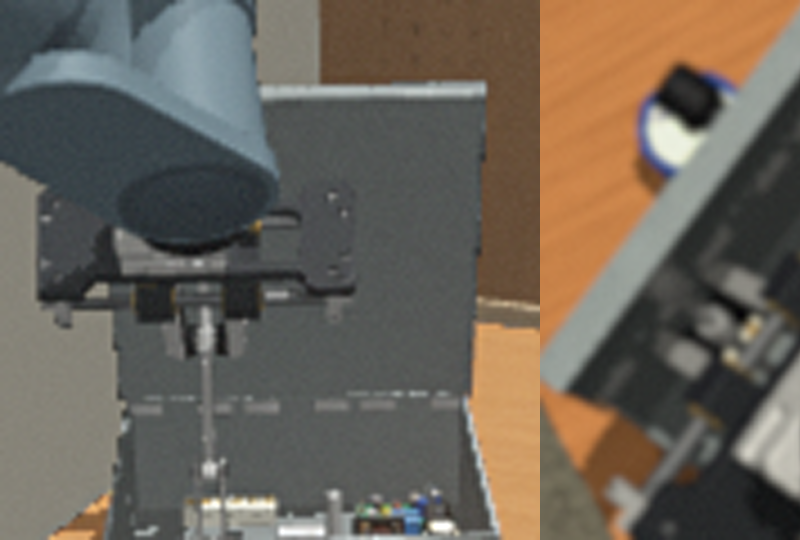

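Rod nearly home: buttons at (207,345), and the ball in the slot isn't visible behind the gripper. I press on a few mm to feel the shoulder seat.

Emit:
drive_effector(motion=[0.001,0,0.0015,0,0,0,0.1,0.001,0,0.0015,0,0,0,0.1,0.001,0,0.0015,0,0,0,0.1], only="force|pos")

```text
tcp_pos: [0.4776, 0.2517, 0.2738]
force: [-2.5, -2.6, 7.9]
grip_force: 15.0
```

Emit:
drive_effector(motion=[0.001,0,0.0015,0,0,0,0.1,0.001,0,0.0015,0,0,0,0.1,0.001,0,0.0015,0,0,0,0.1], only="force|pos")

```text
tcp_pos: [0.4783, 0.2527, 0.2732]
force: [-6.5, -7.8, 11.7]
grip_force: 15.0
```

Emit:
drive_effector(motion=[0.001,0,0.0015,0,0,0,0.1,0.001,0,0.0015,0,0,0,0.1,0.001,0,0.0015,0,0,0,0.1], only="force|pos")

```text
tcp_pos: [0.4791, 0.2539, 0.2724]
force: [-7.3, -10.2, 10.8]
grip_force: 15.0
```

```bash
python3 -c "
from h import *
state(183)"
```

```text
t 12.9667 q [0.2042 0.0845 2.0543 0.9762 0.6195 0.1003] F_h [-12.5406   0.1005  10.7665] w 0.2526475691413482 grip 15.000467598438263
 point_h mm [ 66.415   54.2909 142.1073] z_h [ 0.702  -0.0002 -0.7122]
```

Contact force rises to 12 N toward the robot, so the shoulder is seated. I release and back away along the tool axis.

Emit:
drive_effector(motion=[-0.001,0,-0.0015,0,0,0,0.1,-0.001,0,-0.0015,0,0,0,0.27,-0.001,0,-0.0015,0,0,0,0.38,-0.001,0,-0.0015,0,0,0,0.42,-0.001,0,-0.0015,0,0,0,0.42,-0.001,0,-0.02,0,0,0,0.42,-0.001,0,-0.05,0,0,0,0.42,-0.001,0,-0.09,0,0,0,0.42,-0.001,0,-0.13,0,0,0,0.42,-0.001,0,-0.17,0,0,0,0.42,-0.001,0,-0.20,0,0,0,0.42,-0.001,0,-0.20,0,0,0,0.42,-0.001,0,-0.20,0,0,0,0.42,-0.001,0,-0.20,0,0,0,0.42], only="force|pos")

```text
tcp_pos: [0.3977, 0.1388, 0.4123]
force: [-0.6, 0.4, -0.3]
grip_force: 0.0
```

Run:
```python
from h import *
from workcell import env, imaging
c=lambda n,a,b,k:cv2.resize(imaging.camera(n)[a[0]:a[1],b[0]:b[1],::-1],None,fx=k,fy=k,interpolation=cv2.INTER_CUBIC)
A=c("scene",(120,270),(250,370),4);B=c("top",(150,270),(180,260),4)
B=np.vstack([B,np.zeros((600-len(B),B.shape[1],3),np.uint8)])
cv2.imwrite("pics/s7.png",np.hstack([A,B]))
state(199)
```

```text
t 14.2333 q [-0.0551 -0.451   2.2296  0.764   1.0406  0.2636] F_h [-0.1989 -0.8758 -0.3258] w 0.4199388280606625 grip 0.0
 point_h mm [-63.3019  55.8444 269.4244] z_h [ 0.7003  0.0042 -0.7139]
```

View pics/s7.png

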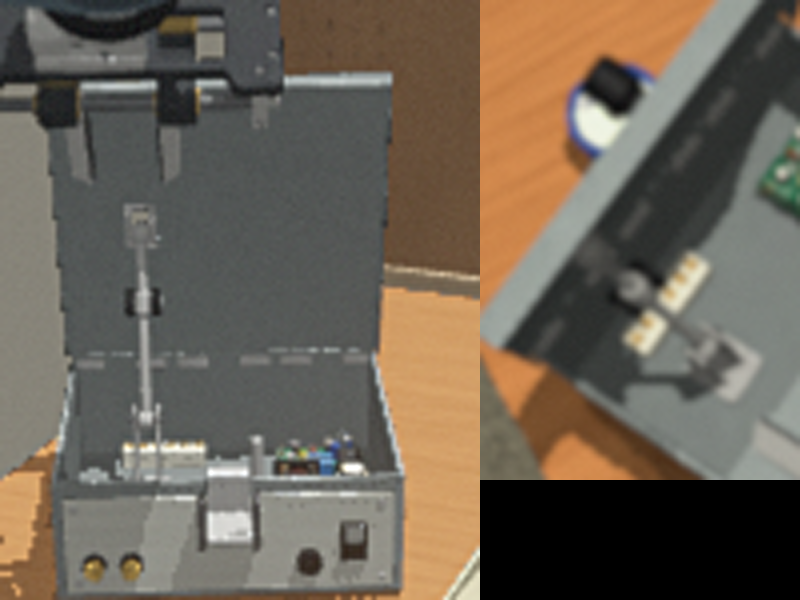

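The rod stands with its ball in the slot at (140,225) and the tip through it; the cover is still at its stop. Now I straighten the tool, shut the gripper and go over and behind the edge.

Run:
```python
from h import *
for p,a in(((-63,40,370),90),((-63,40,330),45)): print(plan(p,a=a,ref=199,flip=-1))
```

```text
[ 0.21    0.0149 -0.0147 -0.0042 -0.7758  0.0013]
[ 0.0407  0.0148 -0.0431 -0.0042  0.0096 -0.0004]
```

Emit:
drive_effector(motion=[0.03,0.005,-0.015,0,-0.05,0,0.2,0.06,0.01,-0.015,0,-0.15,0,0,0.09,0.0149,-0.015,0,-0.27,0,0,0.12,0.0149,-0.015,0,-0.39,0,0,0.15,0.0149,-0.015,0,-0.51,0,0,0.18,0.0149,-0.015,0,-0.63,0,0,0.21,0.0149,-0.0147,0,-0.75,0,0,0.21,0.0149,-0.0147,0,-0.776,0,0,0.21,0.0149,-0.0147,0,-0.776,0,0,0.21,0.0149,-0.0147,0,-0.776,0,0], only="force|pos")

```text
tcp_pos: [0.4898, 0.2445, 0.5684]
force: [-0.5, 0.3, -0.4]
grip_force: 0.0
```

Run:
```python
from h import *
state(199)
for p in((80,36,340),(78,36,284)): print(plan(p,ref=199,flip=-1))
```

```text
t 15.0667 q [ 0.2553 -0.084   1.6134  0.0027  1.6137  0.8643] F_h [-0.0352  0.5986 -0.4477] w 0.00938273936271599 grip 0.0
 point_h mm [-63.4943  40.7249 369.3576] z_h [ 0.0005  0.0031 -1.    ]
[ 0.1436  0.0046  0.0294 -0.0031 -0.0005  0.0027]
[ 0.1415  0.0048  0.0854 -0.0031 -0.0005  0.0027]
```

Emit:
drive_effector(motion=[0.04,0.004,0,0,0,0,0,0.08,0.0045,0,0,0,0,0,0.12,0.0047,0.01,0,0,0,0,0.1425,0.0047,0.03,0,0,0,0,0.1425,0.0047,0.05,0,0,0,0,0.1415,0.0047,0.075,0,0,0,0,0.1415,0.0047,0.0854,0,0,0,0,0.1415,0.0047,0.0854,0,0,0,0,0.1415,0.0047,0.0854,0,0,0,0], only="force|pos")

```text
tcp_pos: [0.5745, 0.3568, 0.4856]
force: [0.4, 0.1, 1.2]
grip_force: 0.0
```

```bash
python3 -c "
from h import *
state(199)"
```

```text
t 15.8167 q [0.3883 0.2541 1.4002 0.0016 1.4869 0.9991] F_h [ 0.3066 -0.232   1.1824] w 0.002942192822112301 grip 0.0
 point_h mm [ 77.262   35.498  286.5663] z_h [ 0.0012  0.0011 -1.    ]
```

Emit:
drive_effector(motion=[-0.006,0,0,0,0,0,0,-0.011,0,0,0,0,0,0,-0.014,0,0.001,0,0,0,0,-0.016,0,0.001,0,0,0,0,-0.018,0,0.001,0,0,0,0,-0.020,0,0.002,0,0,0,0], only="force:")

```text
force: [-0.0, -0.4, 0.8]
grip_force: 0.2
```

```bash
python3 -c "
from h import *
state(199)"
```

```text
t 16.3167 q [0.3725 0.2117 1.4512 0.0012 1.4757 0.9825] F_h [-0.3193 -0.2001  0.847 ] w 0.006856726486133876 grip 0.2024353718297789
 point_h mm [ 58.26    35.3538 285.8307] z_h [ 0.0031 -0.0006 -1.    ]
```

Emit:
drive_effector(motion=[-0.002,0,0,0,0,0,0,-0.004,0,0,0,0,0,0,-0.006,0,0.001,0,0,0,0,-0.008,0,0.001,0,0,0,0,-0.010,0,0.002,0,0,0,0], only="force:")

```text
force: [0.0, 0.8, 0.1]
grip_force: 0.1
```

```bash
python3 -c "
from h import *
state(199)"
```

```text
t 16.7333 q [0.364  0.1919 1.479  0.0012 1.4692 0.9738] F_h [0.621  0.4266 0.1162] w 0.003254900708338184 grip 0.14260351956181694
 point_h mm [ 48.1151  35.5536 283.0719] z_h [ 0.002   0.0001 -1.    ]
```

Emit:
drive_effector(motion=[-0.002,0,0,0,0,0,0,-0.004,0,0,0,0,0,0,-0.006,0,0.001,0,0,0,0,-0.008,0,0.001,0,0,0,0], only="force:")

```text
force: [-0.4, 0.2, 0.1]
grip_force: 0.1
```

```bash
python3 -c "
from h import *
state(199)"
```

```text
t 17.0667 q [0.3568 0.1752 1.5001 0.0011 1.465  0.9667] F_h [-0.0415  0.4563  0.1062] w 0.00711144856562394 grip 0.0835621696569433
 point_h mm [ 39.9974  35.5253 281.8986] z_h [ 0.0017  0.0001 -1.    ]
```

Emit:
drive_effector(motion=[-0.001,0,0,0,0,0,0,-0.002,0,0,0,0,0,0,-0.003,0,0.001,0,0,0,0], only="force:")

```text
force: [1.2, 0.6, 2.0]
grip_force: 0.4
```

```bash
python3 -c "
from h import *
state(199)"
```

```text
t 17.3167 q [0.3542 0.1692 1.5077 0.0013 1.4624 0.9641] F_h [ 1.199  -0.592   2.0403] w 0.007863254772811948 grip 0.40774823661195114
 point_h mm [ 37.3512  35.4229 281.4112] z_h [ 0.0026 -0.0003 -1.    ]
```

Emit:
drive_effector(motion=[-0.001,0,0,0,0,0,0,-0.002,0,0,0,0,0,0,-0.003,0,0,0,0,0,0], only="force:")

```text
force: [1.6, 2.8, -0.7]
grip_force: 1.4
```

```bash
python3 -c "
from h import *
state(199)"
```

```text
t 17.5667 q [0.3516 0.1631 1.5151 0.0018 1.4605 0.9613] F_h [ 3.1622  0.3035 -0.6935] w 0.005751436314489105 grip 1.3607467990368605
 point_h mm [ 34.682   35.4756 281.0788] z_h [ 0.0034 -0.0001 -1.    ]
```

Emit:
drive_effector(motion=[-0.001,0,0,0,0,0,0,-0.002,0,0,0,0,0,0,-0.002,0,0,0,0,0,0,-0.002,0,0,0,0,0,0], only="force:")

```text
force: [4.1, 4.2, -1.1]
grip_force: 2.1
```

```bash
python3 -c "
from h import *
state(199)"
```

```text
t 17.9 q [0.3499 0.1589 1.5197 0.0021 1.4596 0.9595] F_h [ 5.7685 -0.9379 -1.0791] w 0.005694353946338944 grip 2.0500251709017903
 point_h mm [ 32.9287  35.514  281.2086] z_h [ 0.004  -0.0002 -1.    ]
```

The force climbs stiffly to 6 N, so the cover bears on the rod. I back off behind, lift clear, and measure the edge in the images numerically.

Emit:
drive_effector(motion=[0.004,0,0,0,0,0,0,0.02,0,0,0,0,0,0,0.04,0,0,0,0,0,0,0.04,0,-0.04,0,0,0,0,0.04,0,-0.08,0,0,0,0,0.04,0,-0.12,0,0,0,0,0.04,0,-0.16,0,0,0,0,0.04,0,-0.16,0,0,0,0,0.04,0,-0.16,0,0,0,0,0.04,0,-0.16,0,0,0,0,0.04,0,-0.16,0,0,0,0,0.04,0,-0.16,0,0,0,0], only="force:|pos")

```text
tcp_pos: [0.5716, 0.3526, 0.6374]
force: [-0.5, 0.4, -1.2]
grip_force: 0.0
```

Run:
```python
from h import *
from workcell import env, imaging
state(199)
W=lambda p:RH.apply(np.array(p)/1e3)+H0
ths=np.arange(1.05,1.34,.02)
old=cv2.imread("pics/scene0.png")
for y in(-100,-70,-40):
    for n in("scene","top"):
        im=cv2.cvtColor(imaging.camera(n),cv2.COLOR_RGB2GRAY).astype(np.float32)
        uv=np.array([proj(n,[W((106-220*np.cos(t)+1.5*np.sin(t),y,85.5+220*np.sin(t)+1.5*np.cos(t)))])[0] for t in ths],np.float32)
        v=cv2.remap(im,uv[:,0],uv[:,1],cv2.INTER_LINEAR)[:,0].astype(int)
        print(n,y,uv[0],uv[-1]); print(list(zip(ths.round(2).tolist(),v.tolist())))
```

```text
t 18.9 q [0.3842 0.2178 1.1763 0.0008 1.7506 0.9945] F_h [ 0.0364  0.6538 -1.2387] w 0.004797857455855964 grip 0.0
 point_h mm [ 71.4231  35.7698 438.3797] z_h [-0.0021  0.0024 -1.    ]
scene -100 [344.3876 150.7552] [342.5043 136.8658]
[(1.05, 83), (1.07, 80), (1.09, 103), (1.11, 171), (1.13, 178), (1.15, 170), (1.17, 106), (1.19, 81), (1.21, 81), (1.23, 81), (1.25, 84), (1.27, 85), (1.29, 86), (1.31, 85), (1.33, 83)]
top -100 [285.7552 148.1547] [255.6464 124.2796]
[(1.05, 131), (1.07, 133), (1.09, 131), (1.11, 130), (1.13, 133), (1.15, 134), (1.17, 134), (1.19, 108), (1.21, 131), (1.23, 133), (1.25, 126), (1.27, 129), (1.29, 128), (1.31, 133), (1.33, 133)]
scene -70 [332.498  150.9699] [331.0419 137.06  ]
[(1.05, 81), (1.07, 81), (1.09, 99), (1.11, 166), (1.13, 183), (1.15, 170), (1.17, 105), (1.19, 81), (1.21, 82), (1.23, 82), (1.25, 81), (1.27, 80), (1.29, 80), (1.31, 81), (1.33, 82)]
top -70 [275.2285 162.4501] [244.7032 138.6896]
[(1.05, 130), (1.07, 134), (1.09, 129), (1.11, 129), (1.13, 133), (1.15, 134), (1.17, 131), (1.19, 72), (1.21, 91), (1.23, 131), (1.25, 131), (1.27, 134), (1.29, 131), (1.31, 129), (1.33, 137)]
scene -40 [320.5846 151.1902] [319.5574 137.2602]
[(1.05, 82), (1.07, 78), (1.09, 86), (1.11, 141), (1.13, 180), (1.15, 175), (1.17, 122), (1.19, 81), (1.21, 78), (1.23, 79), (1.25, 78), (1.27, 79), (1.29, 81), (1.31, 81), (1.33, 80)]
top -40 [264.5647 176.9494] [233.6186 153.3129]
[(1.05, 96), (1.07, 74), (1.09, 50), (1.11, 64), (1.13, 132), (1.15, 130), (1.17, 127), (1.19, 72), (1.21, 81), (1.23, 176), (1.25, 137), (1.27, 134), (1.29, 133), (1.31, 131), (1.33, 136)]
```

Emit:
drive_effector(motion=[0,0,0,0,0,0,0,0,0,0,0,0,0,0,0,0,0,0,0,0,0,0,0,0,0,0,0,0,0,0,0,0,0,0,0,0,0,0,0,0,0,0,0,0,0,0,0,0,0,0,0,0,0,0,0,0], quiet=true)

```text
ok
```

Run:
```python
from h import *
from workcell import env, imaging
a=imaging.camera("scene"); o=cv2.imread("pics/scene0.png")[:,:,::-1]
d=np.abs(a.astype(int)-o).max(2)
for n,(r,c) in dict(driver=((277,306),(272,325)),snips=((303,330),(305,365)),meter=((295,355),(383,442))).items(): print(n,(d[r[0]:r[1],c[0]:c[1]]>60).sum())
g=a.mean(2)[130:156,332]; print(g.astype(int))
print(env.hand_in())
```

```text
driver 0
snips 0
meter 4
[ 77  77  72  70  74  73  77  78  79  77  75  76  79  71  90 168 178 195
 126  79  79  82  85  81  82  80]
the job is handed in; nothing more can be done
None
```

The job is handed in at about 20 s of the allowed 72: the catch was pressed, the cover popped up untouched, the rod's tip is home, and the cover rests on it at about 1.14–1.15 rad with the arm clear. The driver, snips and meter look unmoved, but the reel was not compared at the end. I also viewed 11 pictures, one over the limit of 10.

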